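Unclip the drive key and lock the polisher's turntable

TASK

Take the flat-bladed steel key (the one with the flat, paddle-like head) out of its spring clip by pulling it sideways through the clip's mouth, then turn it until its blade matches the slot in the polishing machine's hub and thread it through, keeping hold of it until it is fully home with its flange flat on the hub; then let go. Leave the other, round-headed rod in its clip and the rest of the things on the bench where they are.

Things in the scene. Friction and masses are not known exactly. Their poses are not given: they have to be found in the camera images.
- key_mid (a point): Centre of the drive key, steel, 110 g, 106 mm tall, upright: 53 mm above its tip; z up the key. From the tip: blade 30 mm long, 8 mm thick along x, 14 mm wide along y, tip chamfered to 7 x 13 mm; round flange 24 mm across, 6 mm thick; round neck 16 mm across up to the head. Its x axis starts within 0.5 rad of key_clip's x axis
- key_head (a point): Centre of the key's flat head, 35 mm above key_mid, same axes: 12 mm thick along x (the way to grip it), 26 mm wide along y, 36 mm tall along z
- key_clip: Fixed aluminium bracket of the spring clip that holds the key. Origin on the bench under the held key's axis; z up; the clip's mouth looks along its -x. A post 40 mm wide, 68 mm tall stands 20 to 32 mm behind (+x). The key's tip rests on the base plate, 8 mm above the bench; the plate reaches from x = -22 to 48 mm and is 50 mm wide
- key_jaws (a point): Middle of the key's clip, on the held key's axis, axes as key_clip. Its two sprung steel jaws, 18 mm tall, grip the neck between flange and head: the key cannot be drawn out upwards. Pulled along -x the jaws resist, climbing to about 10 to 13 N within 5 to 9 mm, then snap open; the key is clear of them after 25 mm
- hub_mouth (a point): Centre of the slot's mouth on the flat top of the polisher's hub, 144 mm above the bench; z up; axes fixed to the housing. The hub, a steel block 52 x 52 mm, 36 mm high, sits on a turntable held by its brake. The slot, 10.4 x 16.4 mm, goes right through. Its long side lies within 0.7 rad either way of this y axis, at an unmeasured angle: to be seen, or felt with the key
- polisher: The polishing machine's housing, fixed: 226 x 226 mm, top 100 mm above the bench; round turntable 156 mm across on it; clamp posts 96 mm from the centre each way near the corners reach 142 mm. Origin under its centre, z up; front with buttons towards its -x
- spare_mid (a point): The other rod, to be left in its clip: steel, 96 mm tall, with a round head 26 mm across and a thin round spindle in place of the blade. This point is on its axis, half-way up
- spare_clip: The clip and bracket that hold the other rod, the same as key_clip, axes likewise. The two brackets stand side by side, either way round
- flask_mid (a point): Centre of a clear plastic bottle with a white cap, 60 mm across and 160 mm tall, to be left alone
- jar_mid (a point): Centre of a white jar, 68 mm across and 85 mm tall, to be left alone
- jig_mid (a point): Centre of a round aluminium holder, 72 mm across and 26 mm tall, to be left alone
- driver_grip (a point): Handle of a screwdriver lying on the bench, 170 mm long and 26 mm thick, along its x axis, to be left alone
Things that resemble listed ones, but are neither listed nor needed, are in the scene too. Leave any green look-alike of the part that bears key_mid alone.

How it is judged (in metres and radians):
On the way:
1. the key is out of its clip, clear of the jaws (horizontal distance between key_mid and key_clip above 0.03 m), for 0.1 s.
At the end, for the whole second after the job is handed in: the key stands upright in the hub (tilt under 0.08 rad) within 6 mm of the slot's centre, its blade through the slot and its flange on the hub's top (its centre 20 to 25.5 mm above the hub's top); the other rod is in its clip within 10 mm of where it was (z of key_mid in the frame of hub_mouth between 0.02 and 0.0255 m and horizontal distance between key_mid and hub_mouth below 0.006 m and angle between key_mid's own z axis and vertical below 0.08 rad and distance of spare_mid from where it was at the start of the episode below 0.01 m); the robot touches nothing.
It fails at once if the key is let go over the hub while more than 12 mm short of home (contact force between the fingers and key below 0.05 N and horizontal distance between key_mid and hub_mouth below 0.03 m and z of key_mid in the frame of hub_mouth above 0.035 m).
It fails at once if the other rod is moved by more than 10 mm (distance of spare_mid from where it was at the start of the episode above 0.01 m).
It fails at once if a bystander on the bench is moved by more than 25 mm (distance of any of flask_mid, jar_mid, jig_mid, driver_grip from where it was at the start of the episode above 0.025 m).
It also fails if it takes over 61 s, if anything falls off the work surface, if the arm or the gripper's body presses on something with over 40 N, if the wrist force passes 120 N, or if a joint passes its speed limit or range.

ROBOT

A 6-joint arm with a two-finger parallel gripper is mounted at the origin on the work surface. World frame = base frame: x ahead of the robot, y to its left, z up, the work surface at z = 0. Lengths are in mm, angles in degrees, forces in N, time in s.
With the tool pointing down it reaches from about 325 to 900 mm from the base axis. Payload 6.1 kg.
Tool frame: the origin (TCP) lies midway between the tips of the shut fingers; the grasp point (between the pads) lies 19 mm behind it; z points along the fingers, y is the line along which they close (so a half turn about z gives the same grasp; the last joint's range is limited). The gripper opens to 87 mm and grips with 3 to 60 N. Pads are 19 mm wide; open, the fingers measure 117 mm over their backs; the gripper's body (75 mm by 190 mm) begins 51 mm behind the grasp point.
Start: joints at [56.889, 12.628, 87.462, -0, 79.91, -7.225], TCP at [272.863, 562.282, 222.538] pointing down, gripper open.
Joint ranges: [-170.65, 170.65], [-52.31, 119.04], [5.05, 147.46], [-71.25, 251.25], [11.57, 151.72], [-153.62, 153.62]. Speed limits (degrees/s): [147.25, 147.25, 172.46, 180, 180, 180].

INTERFACE

Orientations are given as [roll, pitch, yaw] about the fixed x, y, z axes, in that order (R = Rz(yaw) Ry(pitch) Rx(roll)).
In Python, from workcell import ctrl gives the robot as it stands.
- The arm moves only by the tool step_arm, never from a script. Its argument "rows" is a list of rows, each an object with "travel": the shift along the tool's x, y, z scaled (see below), a list of three; "rot": the turn, a rotation vector about the tool's x, y, z scaled (see below), a list of three; "claw": the finger opening in mm, from 0 to 87. In form: [{"travel": [tx, ty, tz], "rot": [rx, ry, rz], "claw": claw}, ...]. A call has exactly 5 rows; each row is the pose to reach, as a shift and turn from the pose commanded when the call began, along the tool's axes at that moment; what a row does not reach only later rows make up. The controller multiplies each number of a shift by 40 cm and each number of a turn by 45 degrees. A row lasts 1/8 s, in which the tool goes at most 62.5 mm and 10.7 degrees, less where a joint would pass 70% of its speed; a pose out of reach is approached as far as the arm can. A call with a number of a shift or a turn outside -1 to 1 is refused whole. A call with a gripper value outside its range is refused whole. The fingers move at their own pace and stop on an object; "newtons" is the grip in N (left out, the last holds). Time passes only in rows, so rows that repeat a pose let the fingers close, or fill a call up. It gives the time, the measured TCP pose, the force, the opening and the grip force at its end, in the units of the state.
- ctrl.get_state(): the state, without advancing time (a new reading comes with each control period).
- ctrl.snapshot(name): name is "side" or "top" or "wrist"; returns the picture (420x560x3 uint8, red, green, blue); there is no depth.
- ctrl.calibration(name): a dict with "K" (3x3 intrinsics, pixels), "position" and "rotation" of the camera in the world. Camera axes: x right, y up, looking along -z (the intrinsics and any distortion apply to the point x, -y, -z); pixel columns grow to the right and rows downward; lengths in mm; the calibration is good to about 2 mm. A picture is of the moment at which its call begins: read the wrist's pose just before it. calibration takes no time and is no camera call; for the wrist camera it gives the pose at the moment of the call.
- ctrl.job_done(): hands the job in; it is judged then, once.
Trained networks look in the newest picture that a camera, given by its name, has taken for a name from the list of things; names that differ only in an ending like _2 or _b are one class to them, and where a whole thing is asked for, a point or a joint stands for the part that bears it (a point fixed in the world has none). Each returns a list of dicts, best first, with "score" (0 to 1); they miss things now and then, are a little off and sometimes report something else, mostly with a low value. They report only what shows in the picture. A call takes as long as a camera call. They do not tell look-alikes from the thing itself.
- ctrl.regions_of(thing, camera): "region" (420x560 bool, what is visible of it).
- ctrl.landmark_of(thing, camera): "point" ([x, y, z] in mm, in the coordinates of the camera as it stood for that picture, good to about 4 mm: a listed point, or the origin of a listed thing).
The state is a dict: "time_s": time; "q": joint angles; "joint_velocities": joint speeds; "tau": joint torques, N m; "eef_pos": TCP position; "eef_rot": TCP orientation; "contact_force": force on the tool from outside, world axes, zero at the start; "moment": the same for the moment, N m; "opening": finger opening in mm; "finger_force": force on a finger pad.
Only numpy, scipy, OpenCV 4.12 (cv2) and the standard library are available. Lean on these libraries where they do the work, as an engineer would, in place of code of your own. Each camera call takes 0.05 s, during which the arm holds its last target. There are 200 camera calls.

## Working session

There is one attempt and no reset: what is moved stays moved. The work goes in short steps, Python scripts to look and compute and a tool call to move; the robot and the scene stay as the last step left them, time stands still between calls to the robot, and variables do not carry over. Pictures are saved under pics/ and viewed, at most 10 in all, crops included, and the job is handed in when it is done.

Besides the shell and the picture viewer there is one more tool, called after "Emit:" as name(argument=value, ...), one argument or row to a line, values as JSON. step_arm: Moves the arm, as the interface text tells. Its arguments: {"type":"object","properties":{"rows":{"type":"array","items":{"type":"object","properties":{"travel":{"type":"array","items":{"type":"number","minimum":-1,"maximum":1}},"rot":{"type":"array","items":{"type":"number","minimum":-1,"maximum":1}},"claw":{"type":"number"}}}},"newtons":{"type":"number"}},"required":["rows"]}

```bash
mkdir -p pics; cat > h.py <<'E'
import numpy as np,cv2
from workcell import ctrl
from scipy.spatial.transform import Rotation as R
def rot(c):
    r=np.array(c["rotation"],float)
    return r if r.shape==(3,3) else R.from_euler('xyz',r,degrees=True).as_matrix()
def toW(c,p): return rot(c)@np.array(p)+np.array(c["position"])
def px(c,P):
    p=rot(c).T@(np.array(P)-np.array(c["position"])); K=np.array(c["K"])
    q=K@np.array([p[0],-p[1],-p[2]]); return q[:2]/q[2]
def ray(c,u,z):
    K=np.array(c["K"]); d=np.linalg.inv(K)@np.array([u[0],u[1],1]); d=rot(c)@np.array([d[0],-d[1],-d[2]])
    o=np.array(c["position"]); return o+d*(z-o[2])/d[2]
E
python3 - <<'E'
from h import *
ims=[]
for n in ["side","top"]:
    c=ctrl.calibration(n); im=ctrl.snapshot(n); cv2.imwrite(f"pics/{n}0.png",im[:,:,::-1])
    print(n,c)
    for t in ["key_mid","key_head","key_clip","spare_mid","spare_clip","hub_mouth","polisher","flask_mid","jar_mid"]:
        for r in ctrl.landmark_of(t,n)[:3]:
            W=toW(c,r["point"]); print(t,round(r["score"],2),W.round(0),px(c,W).round(0))
print(ctrl.get_state())
E
```

```text
side {'K': array([[478.12369224,   0.        , 279.80274444],
       [  0.        , 478.12369224, 203.00178061],
       [  0.        ,   0.        ,   1.        ]]), 'position': array([457.65098191, 674.9568167 , 744.99509111]), 'rotation': array([  50.85705994,   -0.4347556 , -167.82030917])}
key_mid 0.7 [569. -40.  49.] [297. 243.]
key_mid 0.66 [ 457. -178.   49.] [357. 209.]
key_mid 0.59 [479. -89.  61.] [343. 230.]
key_head 0.85 [ 463. -178.   87.] [356. 196.]
key_head 0.58 [476. -92.  98.] [347. 216.]
key_head 0.58 [566. -36.  85.] [299. 232.]
key_clip 0.59 [478. -94.  -2.] [342. 250.]
spare_mid 0.46 [ 476. -271.   51.] [353. 184.]
spare_clip 0.78 [ 470. -270.    1.] [353. 200.]
spare_clip 0.56 [475. -91.  62.] [345. 229.]
hub_mouth 0.77 [597. 207. 140.] [253. 305.]
polisher 0.67 [600. 207.   0.] [254. 355.]
flask_mid 0.62 [772. -78.  82.] [209. 206.]
flask_mid 0.61 [ 474. -270.    4.] [351. 199.]
flask_mid 0.41 [480. -95.  58.] [343. 229.]
jar_mid 0.63 [ 745. -278.   43.] [246. 171.]
top {'K': array([[455.64950465,   0.        , 281.44668549],
       [  0.        , 455.64950465
[... 1025 characters left out ...]
  58.] [362. 278.]
{'time_s': 1.0, 'q': array([ 5.68897876e+01,  1.26263479e+01,  8.74614811e+01, -2.67228784e-03,
        7.99112915e+01, -7.22587962e+00]), 'joint_velocities': array([-0.05512037,  0.10452858,  0.02783063,  0.01512287,  0.02680418,
        0.0194863 ]), 'tau': array([-9.96556009e-04, -4.94584858e+01, -3.87712991e+01,  6.98973122e-02,
        4.70205839e-02, -2.46665178e-05]), 'eef_pos': array([272.86954403, 562.27901708, 222.5602779 ]), 'eef_rot': array([1.79999458e+02, 2.72070605e-03, 1.54116135e+02]), 'contact_force': array([ 0.01772021,  0.00078743, -0.3855735 ]), 'moment': array([-0.03070593, -0.00626358, -0.02677748]), 'finger_force': 0.0, 'opening': 87.16392055140102}
```

```bash
python3 - <<'E'
import cv2,numpy as np
a=cv2.imread("pics/top0.png"); s=cv2.imread("pics/side0.png")
A=cv2.resize(a[170:320,80:440],None,fx=2.2,fy=2.2,interpolation=cv2.INTER_CUBIC)
B=cv2.resize(s[160:300,190:400],None,fx=1.9,fy=1.9,interpolation=cv2.INTER_CUBIC)
C=np.zeros((A.shape[0]+B.shape[0],A.shape[1],3),np.uint8); C[:A.shape[0]]=A; C[A.shape[0]:,:B.shape[1]]=B
H=cv2.resize(a[180:245,90:155],(265,265),interpolation=cv2.INTER_CUBIC);C[A.shape[0]:A.shape[0]+265,420:685]=H
cv2.imwrite("pics/c0.png",C);print(C.shape)
E
```

```text
(596, 792, 3)
```

View pics/c0.png

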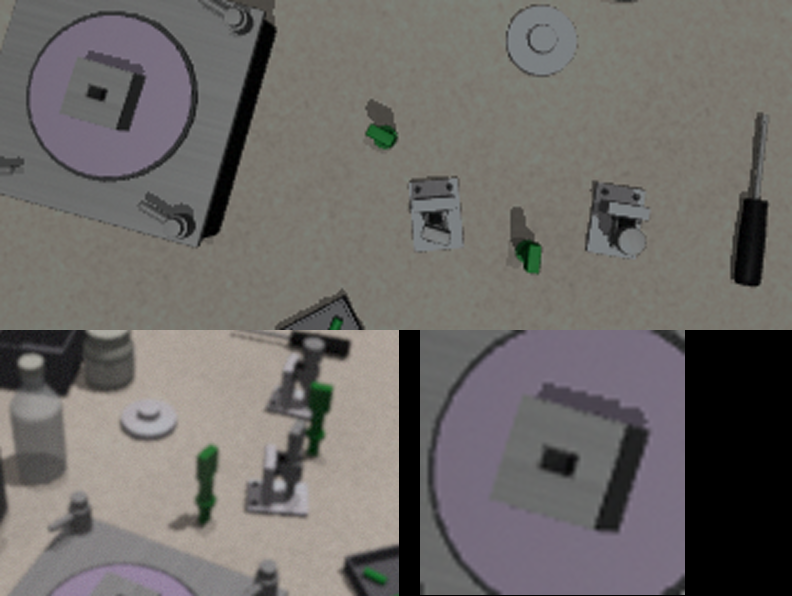

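The key stands in the left clip (top-crop ~(436,236)), its flat head wide roughly along world y. The round-headed spare is on the right at (630,240). Green look-alikes stand at (380,135) and (533,257). The slot in the hub shows at (97,93), tilted a little.

```bash
cat >> h.py <<'E'
def plan(pos,yaw=None,s=None):
    s=s or ctrl.get_state(); T=R.from_euler('xyz',s["eef_rot"],degrees=True)
    t=T.inv().apply(np.array(pos,float)-s["eef_pos"])/400
    y=s["eef_rot"][2] if yaw is None else yaw
    G=R.from_euler('xyz',[180,0,y],degrees=True)
    r=(T.inv()*G).as_rotvec(degrees=True)/45
    print("plan",t.round(4),r.round(4))
E
python3 - <<'E'
from h import *
c=ctrl.calibration("wrist"); T=R.from_euler('xyz',ctrl.get_state()["eef_rot"],degrees=True).as_matrix()
print(c["K"],T.T@(np.array(c["position"])-ctrl.get_state()["eef_pos"]),T.T@rot(c))
plan([540,208,330],110)
E
```

```text
[[354.60775531   0.         278.40873636]
 [  0.         354.60775531 220.72598513]
 [  0.           0.           1.        ]] [  80.12403715    0.43258295 -161.46719703] [[ 1.64902295e-03  9.57799167e-01  2.87433532e-01]
 [ 9.99998459e-01 -1.40627061e-03 -1.05101024e-03]
 [-6.02447401e-04  2.87434822e-01 -9.57800010e-01]]
plan [-0.9875 -0.5053 -0.2686] [0.000e+00 1.000e-04 9.804e-01]
```

Emit:
step_arm(
  rows=[
    {"travel":[-0.15,-0.06,0],"rot":[0,0,0.2],"claw":60},
    {"travel":[-0.3,-0.12,0],"rot":[0,0,0.4],"claw":60},
    {"travel":[-0.45,-0.18,0],"rot":[0,0,0.6],"claw":60},
    {"travel":[-0.6,-0.24,0],"rot":[0,0,0.8],"claw":60},
    {"travel":[-0.75,-0.3,0],"rot":[0,0,1.0],"claw":60},
  ],
)

```text
time_s: 1.62
eef_pos: [484.4, 329.6, 222.8]
eef_rot: [180.0, -0.0, 108.8]
contact_force: [-0.7, 0.7, -0.2]
opening: 60.4
finger_force: 0.0
```

```bash
python3 - <<'E'
from h import *
plan([599,207,230],109)
E
```

```text
plan [-0.3827  0.1722 -0.0179] [ 0.0009 -0.0002 -0.0039]
```

Emit:
step_arm(
  rows=[
    {"travel":[-0.13,0.057,-0.006],"rot":[0,0,0],"claw":60},
    {"travel":[-0.26,0.114,-0.012],"rot":[0,0,0],"claw":60},
    {"travel":[-0.38,0.17,-0.018],"rot":[0,0,0],"claw":60},
    {"travel":[-0.38,0.17,-0.018],"rot":[0,0,0],"claw":60},
    {"travel":[-0.38,0.17,-0.018],"rot":[0,0,0],"claw":60},
  ],
)

```text
time_s: 2.25
eef_pos: [596.9, 209.9, 229.4]
eef_rot: [-180.0, -0.0, 109.1]
contact_force: [-0.4, -0.4, -0.2]
opening: 59.9
finger_force: 0.0
```

```bash
cat >> h.py <<'E'
def rect(mask,c,z):
    cs=max(cv2.findContours(mask.astype(np.uint8),0,2)[0],key=cv2.contourArea)
    P=np.array([ray(c,p[0],z)[:2] for p in cs],np.float32)
    (ctr,sz,a)=cv2.minAreaRect(P)
    if sz[0]<sz[1]: a+=90
    return np.array(ctr).round(1),np.sort(sz).round(1),round((a+90)%180-90,1)  # angle of long side, world
E
python3 - <<'E'
from h import *
c=ctrl.calibration("wrist"); im=ctrl.snapshot("wrist"); cv2.imwrite("pics/w1.png",im[:,:,::-1])
for t in ["hub_mouth","polisher"]:
    for r in ctrl.landmark_of(t,"wrist")[:2]: W=toW(c,r["point"]); print(t,r["score"],W.round(1),px(c,W).round())
g=cv2.cvtColor(im,cv2.COLOR_RGB2GRAY)
u=px(c,[599,207,144]).astype(int); print(u,g[u[1],u[0]])
n,l,st,ce=cv2.connectedComponentsWithStats((g<60).astype(np.uint8))
for i in range(1,n):
    if st[i,4]>100: print(st[i],ce[i].round(),*rect(l==i,c,144))
plan([480,-93,200],90)
E
```

```text
hub_mouth 0.9 [596.9 206.  144.1] [277. 234.]
polisher 0.74 [594.6 208.3  -4.9] [276. 189.]
[280 233] 57
[ 510    0   50   50 1726] [538.  24.] [706.7 391.5] [26.2 33.9] 8.8
[241  40  16  21 123] [250.  53.] [540.7 315.7] [ 5.3 14.3] 62.8
[ 188  122  166  127 1073] [251. 156.] [565.1 243.5] [ 55.4 131. ] 50.2
[360 173  14  82 286] [368. 209.] [653.2 241. ] [ 9.4 61. ] -67.1
[428 173  29  31 401] [438. 184.] [693.4 276.6] [17.2 20.4] -88.2
[235 177  43  59 198] [255. 204.] [575.6 219.2] [ 5.9 50.9] 74.7
[448 182  15  20 133] [453. 190.] [704.4 277.4] [ 8.2 13.9] -85.3
[    0   213   560   207 72721] [287. 346.] [624.4 133.6] [186.4 487.7] 19.1
[270 220  22  23 219] [282. 230.] [598.8 208.5] [10.1 15.7] 76.6
[126 245  15  20 124] [133. 254.] [499.6 155.5] [ 6.7 18.3] 62.9
plan [-0.6221 -0.5248  0.0743] [-4.00e-04 -3.00e-04  4.27e-01]
```

View pics/w1.png

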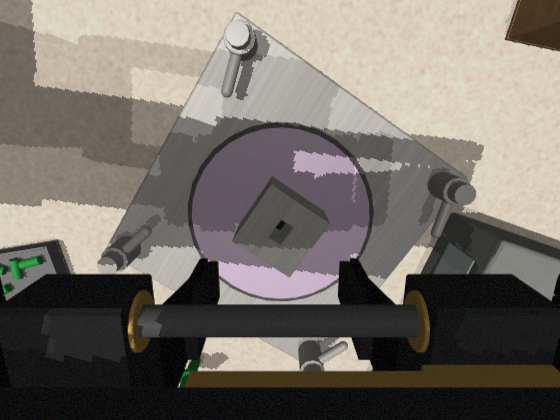

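The slot is at pixel (280,230) in the hub: centre ≈(598.8, 208.5), long side at ≈76.6°, measured 10.1×15.7 mm.

Emit:
step_arm(
  rows=[
    {"travel":[-0.1,-0.085,0.012],"rot":[0,0,0.08],"claw":60},
    {"travel":[-0.2,-0.17,0.025],"rot":[0,0,0.16],"claw":60},
    {"travel":[-0.31,-0.26,0.037],"rot":[0,0,0.24],"claw":60},
    {"travel":[-0.41,-0.35,0.05],"rot":[0,0,0.32],"claw":60},
    {"travel":[-0.52,-0.44,0.062],"rot":[0,0,0.427],"claw":60},
  ],
)

```text
time_s: 3.02
eef_pos: [498.1, -44.4, 205.1]
eef_rot: [179.9, 0.0, 89.9]
contact_force: [1.6, -1.0, -0.6]
opening: 60.1
finger_force: 0.0
```

Emit:
step_arm(
  rows=[
    {"travel":[-0.1,-0.12,0.01],"rot":[0,0,0],"claw":60},
    {"travel":[-0.1,-0.12,0.01],"rot":[0,0,0],"claw":60},
    {"travel":[-0.1,-0.12,0.01],"rot":[0,0,0],"claw":60},
    {"travel":[-0.1,-0.12,0.01],"rot":[0,0,0],"claw":60},
    {"travel":[-0.1,-0.12,0.01],"rot":[0,0,0],"claw":60},
  ],
)

```text
time_s: 3.65
eef_pos: [451.7, -83.3, 201.1]
eef_rot: [180.0, -0.0, 90.0]
contact_force: [0.4, 0.3, -0.9]
opening: 59.9
finger_force: 0.0
```

```bash
python3 - <<'E'
from h import *
c=ctrl.calibration("wrist"); im=ctrl.snapshot("wrist"); cv2.imwrite("pics/w2.png",im[:,:,::-1])
for t in ["key_mid","key_head","key_jaws","key_clip"]:
    for r in ctrl.landmark_of(t,"wrist")[:2]: W=toW(c,r["point"]); print(t,r["score"],W.round(1),px(c,W).round())
for t in ["key_clip","key_head"]:
  for r in ctrl.regions_of(t,"wrist")[:2]: m=r["region"]; print(t,r["score"],m.sum(),rect(m,c,8 if t=="key_clip" else 114))
u=px(c,[480,-93,114]).astype(int); print(u)
x0,y0=u[0]-75,max(u[1]-75,0)
cv2.imwrite("pics/w2c.png",cv2.resize(im[y0:y0+150,x0:x0+150,::-1],(600,600),interpolation=cv2.INTER_CUBIC)); print(x0,y0)
s=ctrl.get_state();print(s["eef_pos"],s["eef_rot"])
E
```

```text
key_mid 0.97 [477.9 -93.1  57.2] [308. 219.]
key_mid 0.78 [ 459.  -181.2   53.1] [286. 304.]
key_head 0.92 [ 456.6 -182.9   90.2] [284. 327.]
key_head 0.69 [479.1 -89.9  94.8] [314. 228.]
key_jaws 0.67 [479.6 -90.4  57.4] [310. 216.]
key_clip 0.73 3128 (array([492.4, -98. ]), array([68.1, 70.7]), 6.1)
key_head 0.93 1706 (array([549.2, -31.5]), array([25. , 41.5]), -25.3)
key_head 0.86 534 (array([ 456.8, -133.8]), array([16.4, 23.2]), 90.0)
[317 240]
242 165
[451.05385223 -84.1331704  200.86032516] [-1.79991402e+02 -3.45302107e-03  8.99134192e+01]
```

View pics/w2c.png

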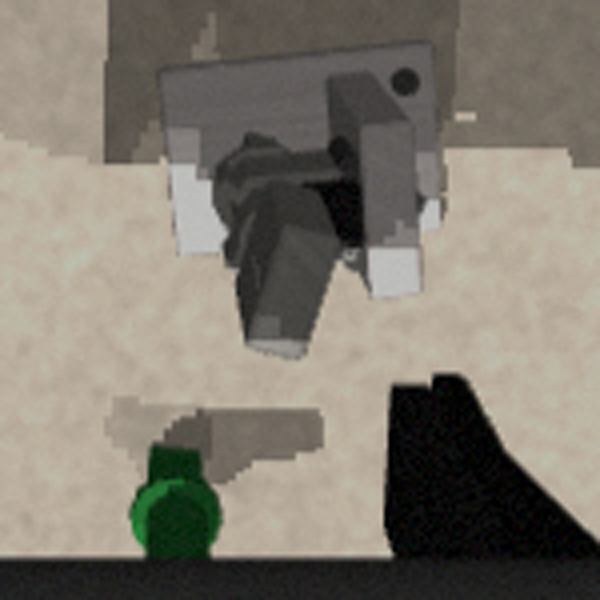

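```bash
python3 - <<'E'
from h import *
c=ctrl.calibration("wrist")
f=lambda u,v,z: ray(c,[242+u/4,165+v/4],z)[:2]
q=[f(*p,114) for p in [(285,222),(340,240),(305,355),(245,340)]]
print(np.round(q,1),np.mean(q,0), [np.linalg.norm(q[i]-q[i-1]).round(1) for i in range(4)])
d=(q[0]+q[1]-q[2]-q[3]); print("long",np.degrees(np.arctan2(d[1],d[0])))
a,b=f(160,72,8),f(437,42,8); d=b-a; print(a,b,np.linalg.norm(d),np.degrees(np.arctan2(d[1],d[0])))
e=d/np.linalg.norm(d); n=np.array([e[1],-e[0]]); print("axis from plate",a+22*e+25*n)
E
```

```text
[[ 475.9  -78.4]
 [ 486.1  -81.9]
 [ 480.4 -104.5]
 [ 469.  -101.5]] [477.84344783 -91.59800528] [np.float64(24.1), np.float64(10.8), np.float64(23.3), np.float64(11.7)]
long 74.66558026941115
[454.20901533 -70.46175257] [523.77608853 -62.84751229] 69.98252874518954 6.24626171308354
axis from plate [478.79846141 -92.91969418]
```

```bash
python3 - <<'E'
from h import *
plan([478.5,-92.3,130],74.7)
E
```

```text
plan [-0.0203  0.0687  0.1771] [-2.000e-04 -1.000e-04  3.381e-01]
```

Emit:
step_arm(
  rows=[
    {"travel":[-0.02,0.069,0.0],"rot":[0,0,0.17],"claw":60},
    {"travel":[-0.02,0.069,0.1],"rot":[0,0,0.338],"claw":60},
    {"travel":[-0.02,0.069,0.177],"rot":[0,0,0.338],"claw":60},
    {"travel":[-0.02,0.069,0.177],"rot":[0,0,0.338],"claw":50},
    {"travel":[-0.02,0.069,0.177],"rot":[0,0,0.338],"claw":45},
  ],
)

```text
time_s: 4.62
eef_pos: [479.3, -92.6, 131.4]
eef_rot: [179.9, 0.0, 74.7]
contact_force: [0.5, -0.2, 0.8]
opening: 48.5
finger_force: 0.0
```

```bash
python3 - <<'E'
from h import *
print(ctrl.get_state()["eef_pos"]); plan([478.5,-92.3,81],74.7)
E
```

```text
[479.2922778  -92.57663647 131.35023852]
plan [ 0.0002 -0.0023  0.1259] [ 0.0018  0.0001 -0.0002]
```

Descend, then close in the next call.

Emit:
step_arm(
  rows=[
    {"travel":[0,-0.002,0.06],"rot":[0,0,0],"claw":45},
    {"travel":[0,-0.002,0.124],"rot":[0,0,0],"claw":45},
    {"travel":[0,-0.002,0.124],"rot":[0,0,0],"claw":30},
    {"travel":[0,-0.002,0.124],"rot":[0,0,0],"claw":22},
    {"travel":[0,-0.002,0.124],"rot":[0,0,0],"claw":17},
  ],
  newtons=35,
)

```text
time_s: 5.25
eef_pos: [479.1, -92.5, 82.3]
eef_rot: [179.8, 0.0, 74.7]
contact_force: [-0.2, 0.5, 0.8]
opening: 23.0
finger_force: 0.0
```

Emit:
step_arm(
  rows=[
    {"travel":[0,0,0],"rot":[0,0,0],"claw":10},
    {"travel":[0,0,0],"rot":[0,0,0],"claw":6},
    {"travel":[0,0,0],"rot":[0,0,0],"claw":6},
    {"travel":[0,0,0],"rot":[0,0,0],"claw":6},
    {"travel":[0,0,0],"rot":[0,0,0],"claw":6},
  ],
  newtons=35,
)

```text
time_s: 5.88
eef_pos: [478.7, -92.4, 81.3]
eef_rot: [179.9, 0.0, 74.7]
contact_force: [1.4, -0.8, 4.8]
opening: 11.7
finger_force: 35.0
```

```bash
python3 - <<'E'
from h import *
s=ctrl.get_state(); p=s["eef_pos"]; print(p, s["contact_force"],s["moment"])
plan(p+[-44.7,-4.9,2.0])
E
```

```text
[478.69797594 -92.40294994  81.33494866] [ 1.44221586 -0.77364151  4.80280816] [-0.19484204 -0.28471213 -0.03392517]
plan [-0.0413 -0.1045 -0.0052] [0.0025 0.0002 0.    ]
```

Emit:
step_arm(
  rows=[
    {"travel":[0,0,-0.004],"rot":[0,0,0],"claw":4},
    {"travel":[-0.006,-0.015,-0.004],"rot":[0,0,0],"claw":4},
    {"travel":[-0.012,-0.03,-0.004],"rot":[0,0,0],"claw":4},
    {"travel":[-0.018,-0.045,-0.004],"rot":[0,0,0],"claw":4},
    {"travel":[-0.024,-0.06,-0.004],"rot":[0,0,0],"claw":4},
  ],
  newtons=50,
)

```text
time_s: 6.5
eef_pos: [450.6, -94.7, 81.4]
eef_rot: [-179.9, -0.0, 74.7]
contact_force: [0.4, 0.8, -1.1]
opening: 11.8
finger_force: 50.0
```

Emit:
step_arm(
  rows=[
    {"travel":[-0.006,-0.015,0],"rot":[0,0,0],"claw":4},
    {"travel":[-0.012,-0.03,0],"rot":[0,0,0],"claw":4},
    {"travel":[-0.02,-0.05,0],"rot":[0,0,0],"claw":4},
    {"travel":[-0.02,-0.05,-0.02],"rot":[0,0,0],"claw":4},
    {"travel":[-0.02,-0.05,-0.02],"rot":[0,0,0],"claw":4},
  ],
)

```text
time_s: 7.12
eef_pos: [431.7, -97.9, 91.3]
eef_rot: [179.9, 0.0, 74.7]
contact_force: [-0.3, 0.3, -1.2]
opening: 11.6
finger_force: 50.0
```

```bash
python3 - <<'E'
from h import *
s=ctrl.get_state(); print(s["eef_pos"], s["contact_force"],s["moment"],s["opening"])
c=ctrl.calibration("top"); im=ctrl.snapshot("top"); g=im[220:320,240:380]
w=ctrl.snapshot("side")[180:280,280:420]
cv2.imwrite("pics/t3.png",np.vstack([cv2.resize(i[:,:,::-1],None,fx=3,fy=3,interpolation=2) for i in (g,w)]))
E
```

```text
[431.67041146 -97.86081476  91.31479485] [-0.3414749   0.2637856  -1.21960263] [-0.04761785  0.05263325  0.05593805] 11.577391995718548
```

View pics/t3.png

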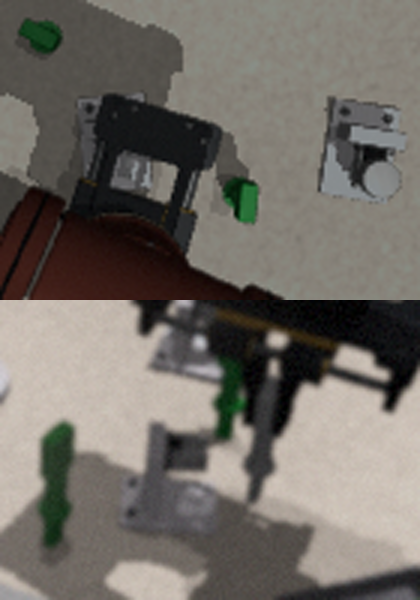

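```bash
python3 - <<'E'
from h import *
c=ctrl.calibration("side"); s=ctrl.get_state(); p=s["eef_pos"]
x,y=p[:2]
for z in (p[2]-81.3+8,p[2]-81.3+41,p[2]+10): print(z.round(),px(c,[x,y,z]).round(1))
plan([x,y,255]); 
E
```

```text
17.0 [363.9 245.3]
50.0 [365.7 234.2]
101.0 [368.7 216.4]
plan [-0.      0.0005 -0.4109] [0.0015 0.0001 0.    ]
```

Emit:
step_arm(
  rows=[
    {"travel":[0,0,-0.14],"rot":[0,0,0],"claw":4},
    {"travel":[0,0,-0.28],"rot":[0,0,0],"claw":4},
    {"travel":[0,0,-0.41],"rot":[0,0,0],"claw":4},
    {"travel":[0,0,-0.41],"rot":[0,0,0],"claw":4},
    {"travel":[0,0,-0.41],"rot":[0,0,0],"claw":4},
  ],
)

```text
time_s: 7.85
eef_pos: [430.5, -97.3, 253.3]
eef_rot: [-180.0, -0.0, 74.7]
contact_force: [-0.7, -0.0, -1.7]
opening: 11.5
finger_force: 50.0
```

```bash
python3 - <<'E'
from h import *
plan([598.8,208.5,250],76.6)
E
```

```text
plan [0.8484 0.2042 0.0082] [-0.0011 -0.0001 -0.0423]
```

Emit:
step_arm(
  rows=[
    {"travel":[0.12,0.029,0],"rot":[0,0,-0.04],"claw":4},
    {"travel":[0.25,0.06,0],"rot":[0,0,-0.04],"claw":4},
    {"travel":[0.38,0.092,0],"rot":[0,0,-0.04],"claw":4},
    {"travel":[0.51,0.123,0],"rot":[0,0,-0.04],"claw":4},
    {"travel":[0.64,0.154,0],"rot":[0,0,-0.04],"claw":4},
  ],
)

```text
time_s: 8.48
eef_pos: [557.1, 134.8, 251.1]
eef_rot: [-179.8, 0.1, 76.5]
contact_force: [1.3, -0.3, -1.8]
opening: 12.0
finger_force: 50.0
```

Emit:
step_arm(
  rows=[
    {"travel":[0.1,0.025,0],"rot":[0,0,0],"claw":4},
    {"travel":[0.18,0.045,0],"rot":[0,0,0],"claw":4},
    {"travel":[0.2,0.05,0],"rot":[0,0,0],"claw":4},
    {"travel":[0.2,0.05,0],"rot":[0,0,0],"claw":4},
    {"travel":[0.2,0.05,0],"rot":[0,0,0],"claw":4},
  ],
)

```text
time_s: 9.1
eef_pos: [595.3, 205.2, 253.3]
eef_rot: [-179.9, 0.1, 76.4]
contact_force: [0.4, 0.1, -1.5]
opening: 11.2
finger_force: 50.0
```

```bash
python3 - <<'E'
from h import *
s=ctrl.get_state();print(s["eef_pos"],s["eef_rot"],s["contact_force"],s["moment"])
c=ctrl.calibration("wrist"); im=ctrl.snapshot("wrist"); 
x0,y0=205,160
cv2.imwrite("pics/w4.png",cv2.resize(im[y0:y0+150,x0:x0+150,::-1],(600,600),interpolation=cv2.INTER_CUBIC))
p=s["eef_pos"]; print([px(c,[p[0],p[1],z]).round(1) for z in (p[2]-73,p[2]-40)],px(c,[598.8,208.5,144]).round(1))
plan([598.8,208.5,226],76.6)
E
```

```text
[595.3000969  205.24448203 253.34645617] [-1.79929988e+02  5.89844810e-02  7.64414864e+01] [ 0.42339005  0.05137978 -1.48339993] [-0.06531201  0.03010898 -0.08271061]
[array([279.7, 233.6]), array([280., 251.])] [282.9 214.1]
plan [0.01   0.0062 0.0694] [-0.0008  0.0008 -0.0039]
```

View pics/w4.png

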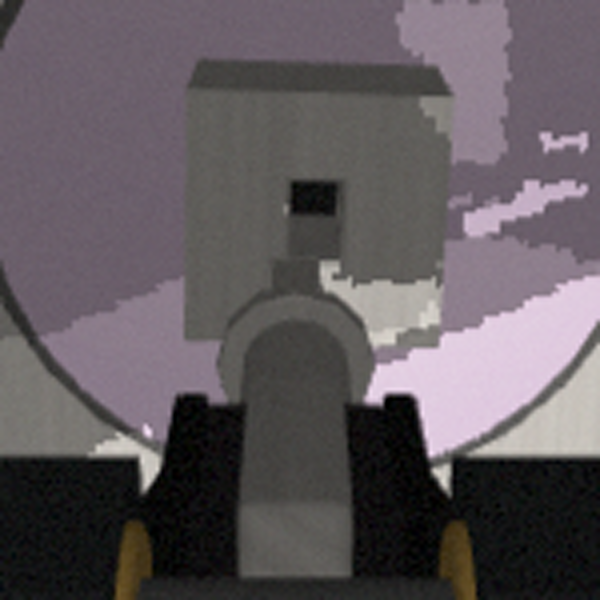

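The key hangs straight at (297,270), in rotation with the slot at (315,220) (crop pixels). A small lateral correction remains; I'll compute it.

```bash
python3 - <<'E'
from h import *
s=ctrl.get_state(); p=s["eef_pos"]; c=ctrl.calibration("wrist")
T=R.from_euler('xyz',s["eef_rot"],degrees=True).as_matrix(); tx=T[:,0]; ty=T[:,1]
f=lambda u,v,z: ray(c,[205+u/4,160+v/4],z)
L=lambda P:[round(float((P-p)@tx),2),round(float((P-p)@ty),2)]
print("slot far L/R",L(f(289,181,144)),L(f(343,181,144)))
print("tip far L/R",L(f(273,261,p[2]-73)),L(f(321,261,p[2]-73)))
print("flange far",L(f(296,293,p[2]-37)), "flange L/R",L(f(217,355,p[2]-39)),L(f(376,355,p[2]-39)))
E
```

```text
slot far L/R [11.22, -1.7] [11.23, 8.94]
tip far L/R [6.18, -4.42] [6.19, 3.89]
flange far [12.48, -0.57] flange L/R [1.91, -12.47] [1.94, 11.55]
```

Emit:
step_arm(
  rows=[
    {"travel":[0.008,0.01,0],"rot":[0,0,0],"claw":4},
    {"travel":[0.008,0.01,0.04],"rot":[0,0,0],"claw":4},
    {"travel":[0.008,0.01,0.078],"rot":[0,0,0],"claw":4},
    {"travel":[0.008,0.01,0.078],"rot":[0,0,0],"claw":4},
    {"travel":[0.008,0.01,0.078],"rot":[0,0,0],"claw":4},
  ],
)

```text
time_s: 9.78
eef_pos: [600.4, 208.5, 222.7]
eef_rot: [-180.0, 0.0, 76.5]
contact_force: [0.5, 0.3, -0.5]
opening: 12.2
finger_force: 50.0
```

```bash
python3 - <<'E'
from h import *
s=ctrl.get_state();print(s["eef_pos"],s["eef_rot"],s["contact_force"],s["moment"])
im=ctrl.snapshot("wrist"); 
x0,y0=230,190
cv2.imwrite("pics/w5.png",cv2.resize(im[y0:y0+100,x0:x0+100,::-1],(600,600),interpolation=cv2.INTER_CUBIC))
E
```

```text
[600.41430301 208.48962961 222.69711858] [-1.79975227e+02  1.22310851e-02  7.64884640e+01] [ 0.51585952  0.3022416  -0.45099673] [-0.08535002  0.01124034 -0.02939934]
```

View pics/w5.png

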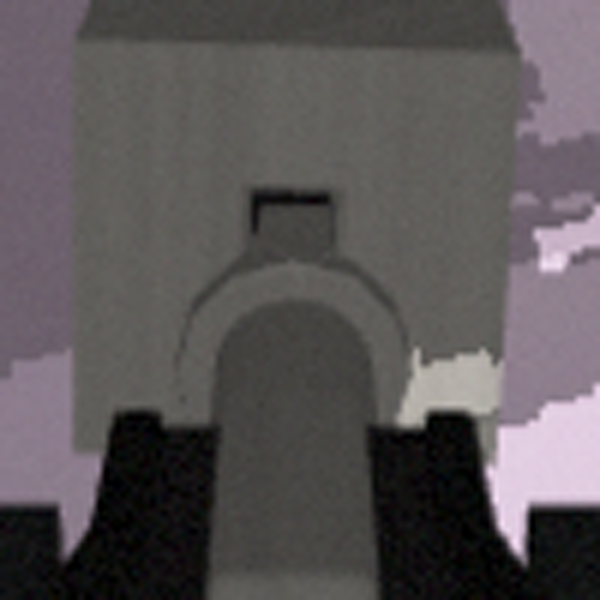

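The blade sits over the slot: slot crop columns 248–340, blade 262–333, far gap rows 188–204.

```bash
python3 - <<'E'
from h import *
s=ctrl.get_state(); p=s["eef_pos"]; c=ctrl.calibration("wrist")
T=R.from_euler('xyz',s["eef_rot"],degrees=True).as_matrix(); tx=T[:,0]; ty=T[:,1]
f=lambda u,v,z: ray(c,[230+u/6,190+v/6],z)
L=lambda P:[round(float((P-p)@tx),2),round(float((P-p)@ty),2)]
print("slot far L/R",L(f(249,188,144)),L(f(339,188,144)))
print("tip far L/R",L(f(262,205,p[2]-73)),L(f(333,205,p[2]-73)))
E
```

```text
slot far L/R [7.15, -5.75] [7.16, 4.88]
tip far L/R [6.98, -4.14] [6.99, 4.05]
```

Emit:
step_arm(
  rows=[
    {"travel":[-0.0028,-0.001,0],"rot":[0,0,0],"claw":4},
    {"travel":[-0.0028,-0.001,0.01],"rot":[0,0,0],"claw":4},
    {"travel":[-0.0028,-0.001,0.018],"rot":[0,0,0],"claw":4},
    {"travel":[-0.0028,-0.001,0.025],"rot":[0,0,0],"claw":4},
    {"travel":[-0.0028,-0.001,0.03],"rot":[0,0,0],"claw":4},
  ],
)

```text
time_s: 10.45
eef_pos: [599.7, 207.5, 210.5]
eef_rot: [-180.0, 0.0, 76.5]
contact_force: [0.6, -0.0, -0.8]
opening: 12.2
finger_force: 50.0
```

```bash
python3 - <<'E'
from h import *
s=ctrl.get_state();print(s["eef_pos"],s["eef_rot"],s["contact_force"],s["moment"])
E
```

```text
[599.7210333  207.49674794 210.54850697] [-1.79977010e+02  1.05087804e-02  7.64897332e+01] [ 0.59157124 -0.04316442 -0.79007169] [-0.05689965  0.06624897 -0.0264868 ]
```

Emit:
step_arm(
  rows=[
    {"travel":[0,0,0.01],"rot":[0,0,0],"claw":4},
    {"travel":[0,0,0.02],"rot":[0,0,0],"claw":4},
    {"travel":[0,0,0.03],"rot":[0,0,0],"claw":4},
    {"travel":[0,0,0.04],"rot":[0,0,0],"claw":4},
    {"travel":[0,0,0.048],"rot":[0,0,0],"claw":4},
  ],
)

```text
time_s: 11.08
eef_pos: [599.8, 207.5, 191.4]
eef_rot: [-180.0, 0.0, 76.5]
contact_force: [0.9, -0.8, -0.8]
opening: 11.8
finger_force: 50.0
```

Emit:
step_arm(
  rows=[
    {"travel":[0,0,0.002],"rot":[0,0,0],"claw":4},
    {"travel":[0,0,0.004],"rot":[0,0,0],"claw":4},
    {"travel":[0,0,0.006],"rot":[0,0,0],"claw":4},
    {"travel":[0,0,0.008],"rot":[0,0,0],"claw":4},
    {"travel":[0,0,0.008],"rot":[0,0,0],"claw":4},
  ],
)

```text
time_s: 11.7
eef_pos: [599.8, 207.5, 188.5]
eef_rot: [-180.0, 0.0, 76.5]
contact_force: [-0.4, -0.8, -1.3]
opening: 11.8
finger_force: 50.0
```

Emit:
step_arm(
  rows=[
    {"travel":[0,0,0.001],"rot":[0,0,0],"claw":4},
    {"travel":[0,0,0.002],"rot":[0,0,0],"claw":4},
    {"travel":[0,0,0.003],"rot":[0,0,0],"claw":4},
    {"travel":[0,0,0.004],"rot":[0,0,0],"claw":4},
    {"travel":[0,0,0.004],"rot":[0,0,0],"claw":4},
  ],
)

```text
time_s: 12.32
eef_pos: [599.9, 207.5, 187.4]
eef_rot: [180.0, -0.0, 76.5]
contact_force: [-1.6, 0.1, 2.3]
opening: 11.5
finger_force: 50.0
```

Emit:
step_arm(
  rows=[
    {"travel":[0,0,0.001],"rot":[0,0,0],"claw":4},
    {"travel":[0,0,0.002],"rot":[0,0,0],"claw":4},
    {"travel":[0,0,0.003],"rot":[0,0,0],"claw":4},
    {"travel":[0,0,0.003],"rot":[0,0,0],"claw":4},
    {"travel":[0,0,0.003],"rot":[0,0,0],"claw":4},
  ],
)

```text
time_s: 12.95
eef_pos: [600.0, 207.6, 187.4]
eef_rot: [179.9, -0.0, 76.5]
contact_force: [-4.0, -1.0, 9.7]
opening: 11.7
finger_force: 50.0
```

```bash
python3 - <<'E'
from h import *
s=ctrl.get_state();print(s["eef_pos"],s["contact_force"],s["moment"])
im=ctrl.snapshot("wrist"); 
x0,y0=220,190
cv2.imwrite("pics/w6.png",cv2.resize(im[y0:y0+120,x0:x0+120,::-1],(600,600),interpolation=cv2.INTER_CUBIC))
E
```

```text
[600.04165572 207.57197949 187.3827419 ] [-4.04650068 -0.9713744   9.73343281] [-0.26471153  0.94799934  0.03326446]
```

View pics/w6.png

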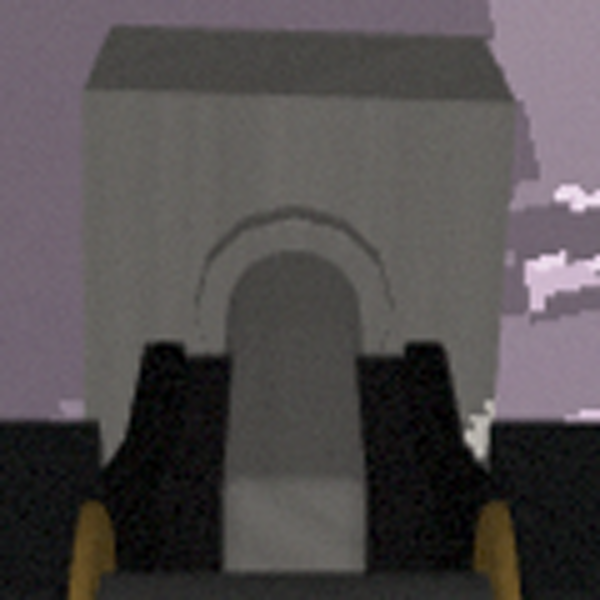

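The flange (crop arc at (295,210)) lies flat on the hub at the expected height, with about 10 N of contact. Time to release and rise.

Emit:
step_arm(
  rows=[
    {"travel":[0,0,-0.002],"rot":[0,0,0],"claw":12},
    {"travel":[0,0,-0.002],"rot":[0,0,0],"claw":20},
    {"travel":[0,0,-0.002],"rot":[0,0,0],"claw":35},
    {"travel":[0,0,-0.002],"rot":[0,0,0],"claw":45},
    {"travel":[0,0,-0.002],"rot":[0,0,0],"claw":45},
  ],
  newtons=10,
)

```text
time_s: 13.62
eef_pos: [599.8, 207.5, 186.3]
eef_rot: [-180.0, 0.0, 76.5]
contact_force: [-0.3, 0.4, -0.3]
opening: 40.6
finger_force: 0.0
```

Emit:
step_arm(
  rows=[
    {"travel":[0,0,-0.05],"rot":[0,0,0],"claw":45},
    {"travel":[0,0,-0.12],"rot":[0,0,0],"claw":45},
    {"travel":[0,0,-0.2],"rot":[0,0,0],"claw":45},
    {"travel":[0,0,-0.25],"rot":[0,0,0],"claw":45},
    {"travel":[0,0,-0.25],"rot":[0,0,0],"claw":45},
  ],
)

```text
time_s: 14.25
eef_pos: [601.0, 207.8, 289.4]
eef_rot: [179.8, -0.1, 76.5]
contact_force: [-0.2, -0.8, -0.2]
opening: 45.2
finger_force: 0.0
```

```bash
python3 - <<'E'
from h import *
s=ctrl.get_state();print(s["eef_pos"],s["contact_force"])
c=ctrl.calibration("wrist");im=ctrl.snapshot("wrist")
for t in ["key_mid","key_head"]:
    for r in ctrl.landmark_of(t,"wrist")[:2]: W=toW(c,r["point"]); print(t,r["score"],W.round(1))
x0,y0=180,130
cv2.imwrite("pics/w7.png",cv2.resize(im[y0:y0+200,x0:x0+200,::-1],(600,600),interpolation=cv2.INTER_CUBIC))
E
```

```text
[601.01754648 207.76845342 289.44857997] [-0.24775228 -0.79698632 -0.15701109]
key_mid 0.91 [568.6 -44.1  51.8]
key_mid 0.78 [600.4 206.  165.7]
key_head 0.67 [598.9 206.3 202.6]
```

View pics/w7.png

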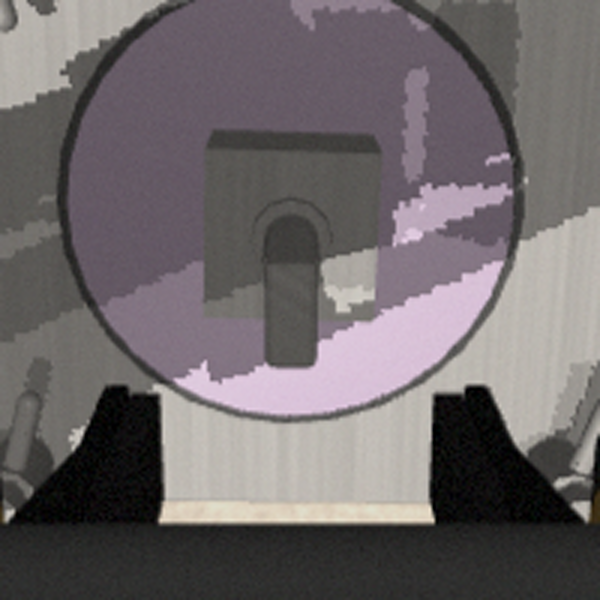

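The key stands upright in the slot (flange at (292,225) on the hub top), its centre at about z = 166 mm, and the gripper is clear.

```bash
python3 -c "
from workcell import ctrl
print(ctrl.job_done())"
```

```text
the job is handed in; nothing more can be done
None
```

The key is fully home in the hub slot, upright with its flange on the hub top and the gripper clear. I left the spare rod and the bystanders alone and handed the job in at about 14 s; no verdict came back.

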